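Find the rocking cover on the autosampler and push it open

TASK

One of the four identical flap covers on top of the autosampler has an empty bay under it and rocks; the other three rest on full cartridges. Using only your fingertips, press the ribbed end of each cover until you find the one that tips, then push its raised front edge away from you until that cover stands fully open, and take your hand away. Leave the other covers shut, and do not pick up, shift or knock over the vials, bottles and other things around them.

Things in the scene. Friction and masses are not known exactly. Their poses are not given: they have to be found in the camera images.
- sampler: The autosampler, fixed to the table: low grey housing 220 mm (its x) by 400 mm (y), flat top 75 mm above the table, dark blue ends; origin at the centre of its underside, +x to its rear (away from the robot), +y to its left; small yaw. Four identical light-grey flap covers lie flush in its top in a row along y. The top goes on 43 mm in front of the covers, 61 mm behind, 40 mm at each end of the row.
- cover1 (a joint): Angle (rad) of cover 1, the leftmost (+y), at sampler y = 126 mm: a see-saw flap 110 (x) by 64 (y) by 4 mm on a pin along y at sampler x = 0, 73 mm up. 0 = flush; grows as the ribbed rear end goes down and the front edge rises; stop at 1.4. Stiff hinge, stays where left; turns at about 0.025 N m (under 2 N at a fingertip).
- cover2 (a joint): Angle (rad) of cover 2, second from the left, at sampler y = 42 mm: a see-saw flap 110 (x) by 64 (y) by 4 mm on a pin along y at sampler x = 0, 73 mm up. 0 = flush; grows as the ribbed rear end goes down and the front edge rises; stop at 1.4. Stiff hinge, stays where left; turns at about 0.025 N m (under 2 N at a fingertip).
- cover3 (a joint): Angle (rad) of cover 3, third from the left, at sampler y = -42 mm: a see-saw flap 110 (x) by 64 (y) by 4 mm on a pin along y at sampler x = 0, 73 mm up. 0 = flush; grows as the ribbed rear end goes down and the front edge rises; stop at 1.4. Stiff hinge, stays where left; turns at about 0.025 N m (under 2 N at a fingertip).
- cover4 (a joint): Angle (rad) of cover 4, the rightmost (-y), at sampler y = -126 mm: a see-saw flap 110 (x) by 64 (y) by 4 mm on a pin along y at sampler x = 0, 73 mm up. 0 = flush; grows as the ribbed rear end goes down and the front edge rises; stop at 1.4. Stiff hinge, stays where left; turns at about 0.025 N m (under 2 N at a fingertip).
- ribs1 (a point): The place to press: top of the rear end of cover 1, amid its three darker grey ribs, 28 mm to the rear of the pin (that end is 46 mm long). Moves with the cover. Over an unseen full cartridge it gives less than about 3 mm; over the empty bay it goes down freely by 15 mm and more. Which bay is empty changes every time.
- edge1 (a point): Middle of the front edge of cover 1, on its top face, 64 mm from the pin towards the robot: comes up when the ribbed end is pressed down (30 mm or more up after a 14 mm press) and can then be pushed to the rear, away from the robot, best a little upward too, as it swings about the pin. Slick plastic (friction about 0.3). Moves with the cover.
- ribs2 (a point): The place to press: top of the rear end of cover 2, amid its three darker grey ribs, 28 mm to the rear of the pin (that end is 46 mm long). Moves with the cover. Over an unseen full cartridge it gives less than about 3 mm; over the empty bay it goes down freely by 15 mm and more. Which bay is empty changes every time.
- edge2 (a point): Middle of the front edge of cover 2, on its top face, 64 mm from the pin towards the robot: comes up when the ribbed end is pressed down (30 mm or more up after a 14 mm press) and can then be pushed to the rear, away from the robot, best a little upward too, as it swings about the pin. Slick plastic (friction about 0.3). Moves with the cover.
- ribs3 (a point): The place to press: top of the rear end of cover 3, amid its three darker grey ribs, 28 mm to the rear of the pin (that end is 46 mm long). Moves with the cover. Over an unseen full cartridge it gives less than about 3 mm; over the empty bay it goes down freely by 15 mm and more. Which bay is empty changes every time.
- edge3 (a point): Middle of the front edge of cover 3, on its top face, 64 mm from the pin towards the robot: comes up when the ribbed end is pressed down (30 mm or more up after a 14 mm press) and can then be pushed to the rear, away from the robot, best a little upward too, as it swings about the pin. Slick plastic (friction about 0.3). Moves with the cover.
- ribs4 (a point): The place to press: top of the rear end of cover 4, amid its three darker grey ribs, 28 mm to the rear of the pin (that end is 46 mm long). Moves with the cover. Over an unseen full cartridge it gives less than about 3 mm; over the empty bay it goes down freely by 15 mm and more. Which bay is empty changes every time.
- edge4 (a point): Middle of the front edge of cover 4, on its top face, 64 mm from the pin towards the robot: comes up when the ribbed end is pressed down (30 mm or more up after a 14 mm press) and can then be pushed to the rear, away from the robot, best a little upward too, as it swings about the pin. Slick plastic (friction about 0.3). Moves with the cover.
- vial1: small amber glass vial with a cap, 22 mm across and 36 mm tall, standing on the rear strip of the sampler's top; origin at the centre of its underside; leave it alone
- vial2: a second vial like vial1, 22 mm across and 36 mm tall, also on the rear strip of the sampler's top; leave it alone
- jar: small capped jar, 28 mm across and 34 mm tall, standing on the right-hand (-y) side strip of the sampler's top; leave it alone
- bottle1: clear solvent bottle with a blue cap, 70 mm across and 150 mm tall, on the table to the robot's left; leave it alone
- bottle2: amber bottle with a blue cap, 60 mm across and 125 mm tall, on the table to the robot's left; leave it alone
- beaker: glass beaker, 70 mm across and 80 mm tall, on the table to the robot's right; leave it alone
- wrench: small wrench, 140 mm long, lying on the table to the robot's right; leave it alone

How it is judged:
By the outcome, as a careful person would: the job done as asked, in the order asked, and still so for the second after the job is handed in, with the robot touching nothing.
It also fails if it takes over 48 s, if anything falls off the work surface, if the arm or the gripper's body presses on something with over 40 N, if the wrist force passes 120 N, or if a joint passes its speed limit or range.

ROBOT

A 6-joint arm with a two-finger parallel gripper is mounted at the origin on the work surface. World frame = base frame: x ahead of the robot, y to its left, z up, the work surface at z = 0. Lengths are in m, angles in rad, forces in N, time in s.
With the tool pointing down it reaches from about 0.325 to 0.925 m from the base axis. Payload 3.1 kg.
Tool frame: the origin (TCP) lies on the centre line of the jaws, within the pads' length; the fingertips stand 19 mm ahead of it and the grasp point (between the pads) is the TCP; z points along the fingers, x is the direction in which the jaws open and shut, and the axes are right-handed (so a half turn about z gives the same grasp; the last joint's range is limited). The gripper opens to 85 mm and grips with 20 to 120 N. Pads are 22 mm wide; open, the fingers measure 114 mm over their backs; the gripper's body (76 mm by 85 mm) begins 54 mm behind the grasp point. The pads swing forward as they close: fully open they stand 13 mm farther back than shut.
Start: joints at [1.102, 0.217, 1.613, -0, 1.311, -0.112], TCP at [0.218, 0.586, 0.25] pointing down, gripper open.
Joint ranges: [-2.75, 2.75], [-0.78, 2.1], [0.31, 2.55], [-1.13, 4.27], [0.13, 2.63], [-2.58, 2.58]. Speed limits (rad/s): [2.79, 2.79, 3.14, 3.14, 3.14, 3.14].

INTERFACE

Orientations are given as a unit quaternion [w, x, y, z].
In Python, from station import get_state, cams, bot gives the robot as it stands. The module is installed in compiled form; this text tells all that it offers.
- The arm moves only by the tool send_rows, never from a script. Its argument "moves" is a list of rows, each an object of numbers: "x", "y", "z": the shift along the world's x, y, z in mm; "rx", "ry", "rz": the turn, a rotation vector about the world's x, y, z in rad; "grip": the finger opening in mm, from 0 to 85.4. A call has 1 to 12 rows; each row shifts and turns the pose as measured when the row begins; what a row does not reach is not made up. A row lasts 1/12 s, in which the tool goes at most 41.7 mm and 7.16 degrees, less where a joint would pass 70% of its speed; a pose out of reach is approached as far as the arm can. A call with a gripper value outside its range is refused whole. The fingers move at their own pace and stop on an object; the grip force is fixed at half the most. Time passes only in rows, so rows that do not move let the fingers close. It gives the time, the measured TCP pose, the force and the opening at its end, in the units of the state.
- get_state(): the state, without advancing time (a new reading comes with each control period).
- cams.grab_frame(name): name is "scene" or "top" or "wrist"; returns a dict with "image" (400x640x3 uint8, red, green, blue), "depth" (400x640 float32, m along the optical axis (not along the pixel's ray), 0 where there is no reading), "intrinsics" (3x3 intrinsics, pixels), "R" (3x3) and "t" (3): a world point X has camera coordinates R X + t. Camera axes: x right, y down, z forward; pixel columns grow to the right and rows downward; lengths in m; the calibration is good to about 2 mm. A picture is of the moment at which its call begins.
- bot.job_done(): hands the job in, once; it reports no verdict.
The state is a dict: "t": time; "qpos": joint angles; "qd": joint speeds; "effort": joint torques, N m; "tcp_pos": TCP position; "ee_rot": TCP orientation; "wrist_force": force on the tool from outside, world axes, zero at the start; "torque": the same for the moment, N m; "width": opening from 0.0 (shut) to 1.0 (fully open).
Only numpy, scipy, OpenCV 4.12 (cv2) and the standard library are available. Lean on these libraries where they do the work, as an engineer would, in place of code of your own. Each camera call takes 0.05 s, during which the arm holds its last target.

## Working session

There is one attempt and no reset: what is moved stays moved. The work goes in short steps, Python scripts to look and compute and a tool call to move; the robot and the scene stay as the last step left them, time stands still between calls to the robot, and variables do not carry over. Pictures are saved under pics/ and viewed, and the job is handed in when it is done.

Besides the shell and the picture viewer there is one more tool, called as name(argument=value, ...) on one line, values as JSON. send_rows: Moves the arm, as the interface text tells. Its arguments: {"type":"object","properties":{"moves":{"type":"array","items":{"type":"object","properties":{"x":{"type":"number"},"y":{"type":"number"},"z":{"type":"number"},"rx":{"type":"number"},"ry":{"type":"number"},"rz":{"type":"number"},"grip":{"type":"number"}}}}},"required":["moves"]}

```bash
mkdir -p pics; python3 - <<'E'
from station import get_state, cams, bot
import cv2
s=get_state(); print({k:s[k] for k in('t','tcp_pos','ee_rot','width','wrist_force')})
import numpy as np
for n in('scene','top'):
    f=cams.grab_frame(n); cv2.imwrite(f'pics/{n}0.png',f['image'][:,:,::-1]); np.savez(f'{n}0.npz',**f)
    print(n,f['intrinsics'].tolist(),f['R'].round(3).tolist(),f['t'])
E
```

```text
{'t': 0.0, 'tcp_pos': array([0.21791905, 0.58495541, 0.24896026]), 'ee_rot': array([ 5.55799839e-04,  8.21363235e-01,  5.70404234e-01, -1.06612828e-03]), 'width': 1.0005964042932336, 'wrist_force': array([0.23711865, 0.08566651, 0.55946707])}
scene [[505.07666845314174, 0.0, 319.89100576737656], [0.0, 505.07666845314174, 201.629182135487], [0.0, 0.0, 1.0]] [[0.571, 0.821, 0.001], [0.44, -0.304, -0.845], [-0.694, 0.483, -0.535]] [-0.3149856  -0.17497346  1.73655862]
top [[410.507906312202, 0.0, 314.004246003814], [0.0, 410.507906312202, 203.68636191052926], [0.0, 0.0, 1.0]] [[-0.01, -1.0, -0.0], [-0.979, 0.01, -0.203], [0.203, -0.002, -0.979]] [-0.00131627  0.57561925  1.02065247]
```

View pics/scene0.png

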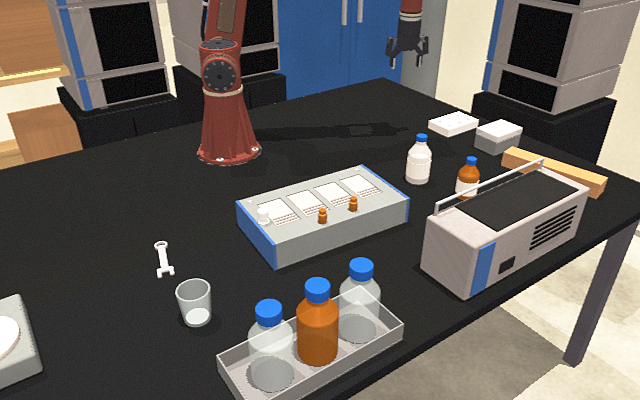

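View pics/top0.png

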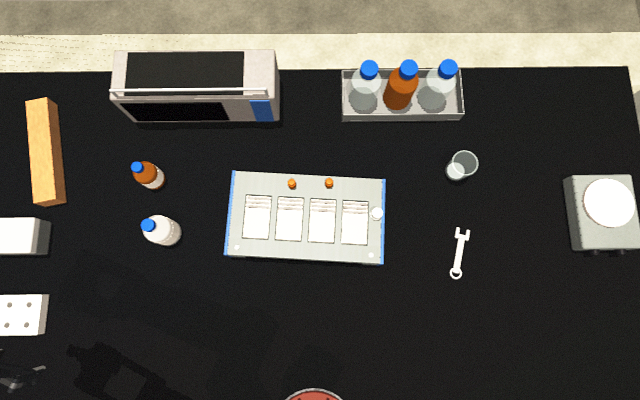

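```bash
cat > h.py <<'E'
import numpy as np, cv2
def world(f):
    K=f['intrinsics'];d=f['depth'];v,u=np.mgrid[0:400,0:640]
    c=np.stack([(u-K[0,2])/K[0,0]*d,(v-K[1,2])/K[1,1]*d,d],-1)
    return (c-f['t'])@f['R']
def onplane(f,u,v,z):
    K=f['intrinsics'];r=f['R'].T@np.array([(u-K[0,2])/K[0,0],(v-K[1,2])/K[1,1],1]);o=-f['R'].T@f['t']
    return o+r*(z-o[2])/r[2]
def pix(f,X):
    c=f['R']@np.array(X)+f['t'];p=f['intrinsics']@c;return p[:2]/p[2]
E
python3 - <<'E'
from h import *
f=dict(np.load('top0.npz'));W=world(f)
m=(abs(W[...,2]-.075)<.012)&(f['depth']>0)
m[:, :215]=0;m[:,395:]=0;m[:160]=0;m[275:]=0
print(m.sum(),np.median(W[m][:,2]))
P=W[m][:,:2].astype(np.float32)
r=cv2.minAreaRect(P*1000);print(r,cv2.boxPoints(r))
# corners by pixels of mask
mm=cv2.morphologyEx(m.astype(np.uint8),cv2.MORPH_CLOSE,np.ones((5,5)))
c=max(cv2.findContours(mm,0,2)[0],key=cv2.contourArea);b=cv2.boxPoints(cv2.minAreaRect(c));print(b)
for p in b: print(onplane(f,*p,.075).round(4))
im=f['image'][160:275,215:395,::-1];cv2.imwrite('pics/crop0.png',cv2.resize(im,None,fx=4.4,fy=4.4,interpolation=cv2.INTER_CUBIC))
f=dict(np.load('scene0.npz'));im=f['image'][155:270,230:415,::-1];cv2.imwrite('pics/crop1.png',cv2.resize(im,None,fx=4.3,fy=4.3,interpolation=cv2.INTER_CUBIC))
E
```

```text
12661 0.07457341913306469
((540.489501953125, 13.401870727539062), (403.9053039550781, 223.46719360351562), 85.96879577636719) [[ 414.8351  -180.19629]
 [ 637.74945 -195.90598]
 [ 666.1439   207.00003]
 [ 443.22955  222.70972]]
[[223.81607 255.14986]
 [228.80942 169.63852]
 [387.90927 178.929  ]
 [382.91592 264.44034]]
[0.4419 0.2219 0.075 ]
[0.6661 0.2165 0.075 ]
[ 0.6366 -0.2015  0.075 ]
[ 0.4146 -0.1787  0.075 ]
```

View pics/crop0.png

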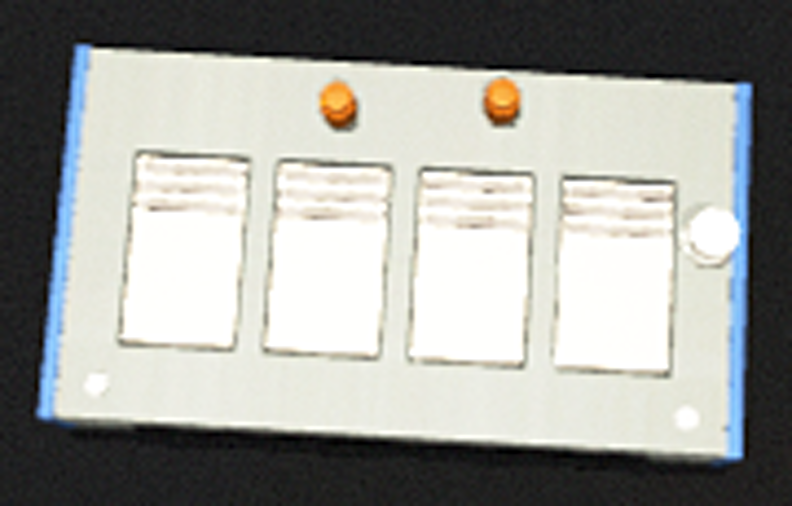

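View pics/crop1.png

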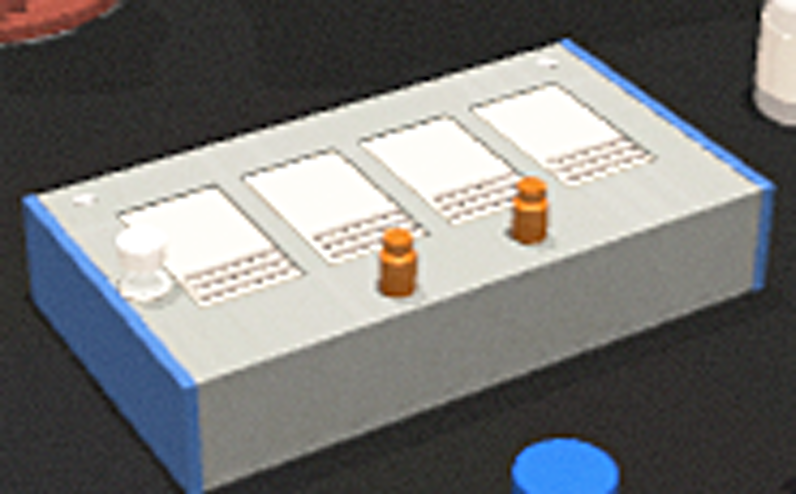

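```bash
python3 - <<'E'
from h import *
f=dict(np.load('top0.npz'))
C={126:[(136,151),(250,157),(234,350),(119,343)],42:[(277,161),(393,165),(378,357),(264,351)],-42:[(421,168),(535,173),(523,366),(409,360)],-126:[(562,177),(676,181),(667,375),(553,369)]}
A=[];B=[]
for y,ps in C.items():
    for (u,v),(lx,ly) in zip(ps,[(46,32),(46,-32),(-64,-32),(-64,32)]):
        B.append(onplane(f,u/4.4+215-.4,v/4.4+160-.4,.075)[:2]*1000);A.append((lx,y+ly))
A=np.array(A,float);B=np.array(B)
ca,cb=A.mean(0),B.mean(0);z=lambda q:q[:,0]+1j*q[:,1]
w=(np.conj(z(A-ca))*z(B-cb)).sum();print('scale',abs(w)/(abs(z(A-ca))**2).sum(),'yaw',np.angle(w))
th=np.angle(w);R=np.array([[np.cos(th),-np.sin(th)],[np.sin(th),np.cos(th)]]);t=cb-R@ca
print('origin',t,'resid',(B-(A@R.T+t)).round(1).tolist())
for i,y in enumerate([126,42,-42,-126]):
  print(i+1,*[(R@[x,y]+t).round(1) for x in(28,36,-64)])
# height of objects
W=world(f)
m=(W[...,2]>.085)&(W[...,2]<.13);m[:,:225]=0;m[:,392:]=0;m[:160]=0;m[275:]=0
n,l,st,ce=cv2.connectedComponentsWithStats(m.astype(np.uint8))
for i in range(1,n):
    if st[i,4]>5:
        q=W[l==i]*1000; g=q[:,2]>q[:,2].max()-6; p=q[g].mean(0); print(st[i],p.round(1),'local',(R.T@(p[:2]-t)).round(1))
E
```

```text
scale 1.0110655721332797 yaw -0.06911857151378406
origin [541.06792087  14.70118936] resid [[2.1, 1.8], [2.2, -1.9], [-2.4, -1.5], [-2.1, 1.3], [1.0, 2.1], [2.3, -2.6], [-1.5, -0.9], [-1.8, 1.1], [1.7, 0.9], [2.5, -2.5], [-1.7, -0.8], [-2.0, 1.1], [1.3, 1.6], [2.6, -1.7], [-2.0, 0.1], [-2.3, 1.9]]
1 [577.7 138.5] [585.7 137.9] [485.9 144.8]
2 [571.9  54.7] [579.9  54.1] [480.1  61. ]
3 [566.1 -29.1] [574.1 -29.7] [474.3 -22.8]
4 [ 560.3 -112.9] [ 568.3 -113.5] [ 468.5 -106.6]
[288 178   9  10  70] [624.3  49.2 111.4] local [80.7 40.2]
[325 178   9  10  65] [624.7 -46.6 111.6] local [ 87.7 -55.4]
[372 207  11  12  99] [ 542.8 -165.4  108.6] local [  14.2 -179.5]
```

send_rows(moves=[{"x": 25, "y": -31, "rz": 0.096, "grip": 0}, {"x": 25, "y": -31, "rz": 0.096, "grip": 0}, {"x": 25, "y": -31, "rz": 0.096, "grip": 0}, {"x": 25, "y": -31, "grip": 0}, {"x": 25, "y": -31, "grip": 0}, {"x": 25, "y": -31, "grip": 0}, {"x": 25, "y": -31, "grip": 0}, {"x": 25, "y": -31, "grip": 0}, {"x": 25, "y": -31, "grip": 0}, {"x": 25, "y": -31, "grip": 0}, {"x": 25, "y": -31, "grip": 0}, {"x": 25, "y": -31, "grip": 0}])

```text
validation failed for argument at $.mo...
```

send_rows(moves=[{"x": 25, "y": -31, "z": 0, "rx": 0, "ry": 0, "rz": 0.096, "grip": 0}])

```text
t: 0.18
tcp_pos: [0.2398, 0.5572, 0.2486]
ee_rot: [-0.001, 0.791, 0.612, -0.001]
wrist_force: [1.4, -0.1, -1.1]
width: 0.881
```

send_rows(moves=[{"x": 25, "y": -31, "z": 0, "rx": 0, "ry": 0, "rz": 0.096, "grip": 0}, {"x": 25, "y": -31, "z": 0, "rx": 0, "ry": 0, "rz": 0.096, "grip": 0}, {"x": 25, "y": -31, "z": 0, "rx": 0, "ry": 0, "rz": 0, "grip": 0}, {"x": 25, "y": -31, "z": 0, "rx": 0, "ry": 0, "rz": 0, "grip": 0}, {"x": 25, "y": -31, "z": 0, "rx": 0, "ry": 0, "rz": 0, "grip": 0}, {"x": 25, "y": -31, "z": 0, "rx": 0, "ry": 0, "rz": 0, "grip": 0}, {"x": 25, "y": -31, "z": 0, "rx": 0, "ry": 0, "rz": 0, "grip": 0}, {"x": 25, "y": -31, "z": 0, "rx": 0, "ry": 0, "rz": 0, "grip": 0}, {"x": 25, "y": -31, "z": 0, "rx": 0, "ry": 0, "rz": 0, "grip": 0}, {"x": 25, "y": -31, "z": 0, "rx": 0, "ry": 0, "rz": 0, "grip": 0}])

```text
t: 1.02
tcp_pos: [0.492, 0.2319, 0.2426]
ee_rot: [-0.002, 0.72, 0.694, -0.005]
wrist_force: [0.9, 0.7, 0.2]
width: -0.003
```

send_rows(moves=[{"x": 21, "y": -23, "z": -10, "rx": 0, "ry": 0, "rz": 0, "grip": 0}, {"x": 21, "y": -23, "z": -10, "rx": 0, "ry": 0, "rz": 0, "grip": 0}, {"x": 21, "y": -23, "z": -15, "rx": 0, "ry": 0, "rz": 0, "grip": 0}, {"x": 21, "y": -23, "z": -15, "rx": 0, "ry": 0, "rz": -0.03, "grip": 0}, {"x": 0, "y": 0, "z": -30, "rx": 0, "ry": 0, "rz": 0, "grip": 0}, {"x": 0, "y": 0, "z": -20, "rx": 0, "ry": 0, "rz": 0, "grip": 0}, {"x": 0, "y": 0, "z": -10, "rx": 0, "ry": 0, "rz": 0, "grip": 0}])

```text
t: 1.6
tcp_pos: [0.5871, 0.1249, 0.1313]
ee_rot: [0.003, 0.735, 0.678, -0.001]
wrist_force: [-0.3, 0.2, 0.3]
width: -0.001
```

```bash
python3 - <<'E'
from station import *
from h import *
s=get_state();print(s['t'],s['tcp_pos'],s['ee_rot'],s['wrist_force'])
f=cams.grab_frame('wrist');cv2.imwrite('pics/w1.png',f['image'][:,:,::-1])
f=cams.grab_frame('top');cv2.imwrite('pics/t1.png',cv2.resize(f['image'][130:300,200:400,::-1],None,fx=3.5,fy=3.5))
E
```

```text
1.6 [0.58707359 0.12489027 0.13134575] [ 0.00270184  0.73547254  0.6775478  -0.0013478 ] [-0.27288606  0.24505206  0.28453453]
```

View pics/w1.png

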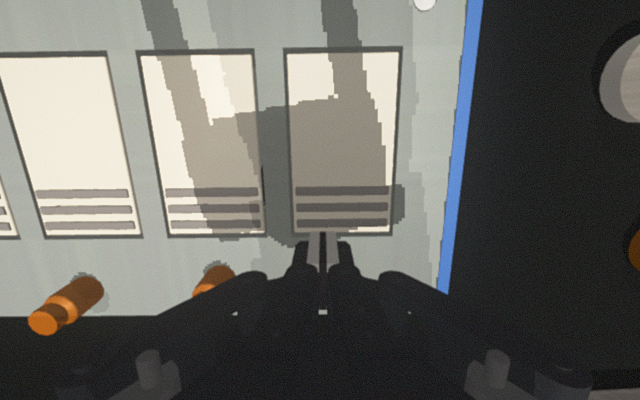

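View pics/t1.png

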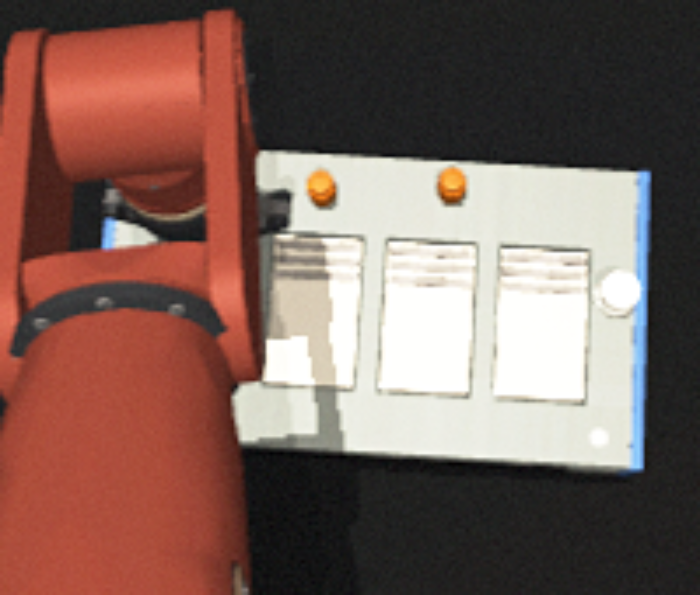

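send_rows(moves=[{"x": -9, "y": 13, "z": -10, "rx": 0, "ry": 0, "rz": 0.04, "grip": 0}, {"x": 0, "y": 0, "z": -5, "rx": 0, "ry": 0, "rz": 0, "grip": 0}])

```text
t: 1.87
tcp_pos: [0.5769, 0.1403, 0.1173]
ee_rot: [0.002, 0.72, 0.694, -0.001]
wrist_force: [-1.1, 0.3, -0.8]
width: -0.002
```

send_rows(moves=[{"x": 0, "y": -1, "z": -10, "rx": 0, "ry": 0, "rz": 0, "grip": 0}, {"x": 0, "y": 0, "z": -4, "rx": 0, "ry": 0, "rz": 0, "grip": 0}, {"x": 0, "y": 0, "z": -2, "rx": 0, "ry": 0, "rz": 0, "grip": 0}])

```text
t: 2.12
tcp_pos: [0.5769, 0.1424, 0.1021]
ee_rot: [0.003, 0.718, 0.696, 0.001]
wrist_force: [-0.3, -0.1, 0.2]
width: 0.005
```

send_rows(moves=[{"x": 0, "y": 0, "z": -3, "rx": 0, "ry": 0, "rz": 0, "grip": 0}])

```text
t: 2.2
tcp_pos: [0.577, 0.1428, 0.0993]
ee_rot: [0.004, 0.718, 0.696, 0.001]
wrist_force: [0.7, 0.1, 0.3]
width: 0.001
```

send_rows(moves=[{"x": 0, "y": 0, "z": -3, "rx": 0, "ry": 0, "rz": 0, "grip": 0}])

```text
t: 2.28
tcp_pos: [0.5774, 0.143, 0.0965]
ee_rot: [0.004, 0.718, 0.696, 0.001]
wrist_force: [0.5, 0.4, 0.1]
width: -0.004
```

send_rows(moves=[{"x": 0, "y": -2, "z": -3, "rx": 0, "ry": 0, "rz": 0, "grip": 0}])

```text
t: 2.37
tcp_pos: [0.5777, 0.1413, 0.0937]
ee_rot: [0.004, 0.718, 0.696, 0.002]
wrist_force: [0.2, -0.2, 2.9]
width: 0.001
```

send_rows(moves=[{"x": 0, "y": 0, "z": -2, "rx": 0, "ry": 0, "rz": 0, "grip": 0}])

```text
t: 2.45
tcp_pos: [0.5779, 0.1414, 0.0935]
ee_rot: [0.004, 0.718, 0.696, 0.001]
wrist_force: [-8.6, -0.4, 18.8]
width: -0.001
```

send_rows(moves=[{"x": 0, "y": 0, "z": -2, "rx": 0, "ry": 0, "rz": 0, "grip": 0}])

```text
t: 2.53
tcp_pos: [0.5782, 0.1414, 0.0936]
ee_rot: [0.003, 0.718, 0.696, 0.001]
wrist_force: [-5.1, -0.2, 10.0]
width: -0.001
```

send_rows(moves=[{"x": 0, "y": 0, "z": 12, "rx": 0, "ry": 0, "rz": 0, "grip": 0}, {"x": -2, "y": -26, "z": 4, "rx": 0, "ry": 0, "rz": 0, "grip": 0}, {"x": -2, "y": -26, "z": 0, "rx": 0, "ry": 0, "rz": 0, "grip": 0}, {"x": -2, "y": -20, "z": 0, "rx": 0, "ry": 0, "rz": 0, "grip": 0}, {"x": 0, "y": -7, "z": 0, "rx": 0, "ry": 0, "rz": 0, "grip": 0}, {"x": 0, "y": 0, "z": 0, "rx": 0, "ry": 0, "rz": 0, "grip": 0}])

```text
t: 3.03
tcp_pos: [0.5748, 0.0595, 0.1132]
ee_rot: [0.006, 0.717, 0.697, 0.004]
wrist_force: [0.1, -0.3, -0.4]
width: 0.002
```

send_rows(moves=[{"x": -3, "y": -4, "z": -8, "rx": 0, "ry": 0, "rz": 0, "grip": 0}, {"x": 0, "y": 0, "z": -6, "rx": 0, "ry": 0, "rz": 0, "grip": 0}, {"x": 0, "y": 0, "z": -3, "rx": 0, "ry": 0, "rz": 0, "grip": 0}])

```text
t: 3.28
tcp_pos: [0.5728, 0.056, 0.0958]
ee_rot: [0.006, 0.718, 0.696, 0.005]
wrist_force: [-0.7, 0.2, 0.4]
width: -0.003
```

send_rows(moves=[{"x": 0, "y": 0, "z": -3, "rx": 0, "ry": 0, "rz": 0, "grip": 0}])

```text
t: 3.37
tcp_pos: [0.5725, 0.0566, 0.0919]
ee_rot: [0.006, 0.717, 0.697, 0.005]
wrist_force: [0.4, -0.7, 1.8]
width: -0.002
```

send_rows(moves=[{"x": 0, "y": 0, "z": -2, "rx": 0, "ry": 0, "rz": 0, "grip": 0}])

```text
t: 3.45
tcp_pos: [0.5723, 0.0571, 0.0892]
ee_rot: [0.006, 0.717, 0.697, 0.004]
wrist_force: [0.2, -0.4, 1.4]
width: 0.001
```

send_rows(moves=[{"x": 0, "y": -1, "z": -3, "rx": 0, "ry": 0, "rz": 0, "grip": 0}, {"x": 0, "y": 0, "z": -3, "rx": 0, "ry": 0, "rz": 0, "grip": 0}])

```text
t: 3.62
tcp_pos: [0.5727, 0.0573, 0.0828]
ee_rot: [0.006, 0.717, 0.697, 0.005]
wrist_force: [-0.1, -0.8, 0.8]
width: -0.0
```

send_rows(moves=[{"x": 0, "y": -1, "z": -3, "rx": 0, "ry": 0, "rz": 0, "grip": 0}, {"x": 0, "y": 0, "z": -2, "rx": 0, "ry": 0, "rz": 0, "grip": 0}])

```text
t: 3.78
tcp_pos: [0.573, 0.0569, 0.0773]
ee_rot: [0.006, 0.716, 0.698, 0.005]
wrist_force: [0.5, -0.0, 1.1]
width: -0.003
```

send_rows(moves=[{"x": 0, "y": 0, "z": -3, "rx": 0, "ry": 0, "rz": 0, "grip": 0}, {"x": 0, "y": 0, "z": 0, "rx": 0, "ry": 0, "rz": 0, "grip": 0}, {"x": 0, "y": 0, "z": 20, "rx": 0, "ry": 0, "rz": 0, "grip": 0}, {"x": 0, "y": 0, "z": 30, "rx": 0, "ry": 0, "rz": 0, "grip": 0}, {"x": 0, "y": 0, "z": 30, "rx": 0, "ry": 0, "rz": 0, "grip": 0}, {"x": 0, "y": 0, "z": 25, "rx": 0, "ry": 0, "rz": 0, "grip": 0}, {"x": 0, "y": 0, "z": 15, "rx": 0, "ry": 0, "rz": 0, "grip": 0}])

```text
t: 4.37
tcp_pos: [0.5644, 0.0571, 0.1885]
ee_rot: [-0.002, 0.716, 0.698, -0.002]
wrist_force: [-0.1, -0.3, 0.7]
width: -0.002
```

```bash
python3 - <<'E'
from station import *
from h import *
s=get_state();print(s['t'],s['tcp_pos'],s['ee_rot'],s['wrist_force'])
f=cams.grab_frame('wrist');cv2.imwrite('pics/w2.png',f['image'][:,:,::-1])
f=cams.grab_frame('scene');cv2.imwrite('pics/s2.png',cv2.resize(f['image'][70:280,170:430,::-1],None,fx=2.8,fy=2.8))
W=world(f)
m=(W[...,2]>.085)&(W[...,2]<.135)&(W[...,0]>.44)&(W[...,0]<.56)&(W[...,1]>0)&(W[...,1]<.12)&(f['depth']>0)
q=W[m]*1000;print(len(q))
if len(q):print(q[np.argsort(q[:,2])[-12:]].round(1))
E
```

```text
4.3667 [0.56435275 0.05710044 0.18848702] [-0.00158874  0.71647269  0.69760989 -0.00219213] [-0.05888912 -0.33995445  0.72909364]
394
[[502.8  63.7 119.3]
 [501.6  81.2 119.4]
 [501.4  61.4 119.4]
 [506.5  87.6 119.6]
 [500.3  68.8 119.6]
 [503.4  73.2 119.6]
 [497.3  34.9 119.8]
 [500.9  58.5 120.1]
 [501.3  38.6 120.4]
 [501.7  77.8 120.5]
 [500.4  55.5 120.8]
 [503.3  27.5 121.9]]
```

View pics/s2.png

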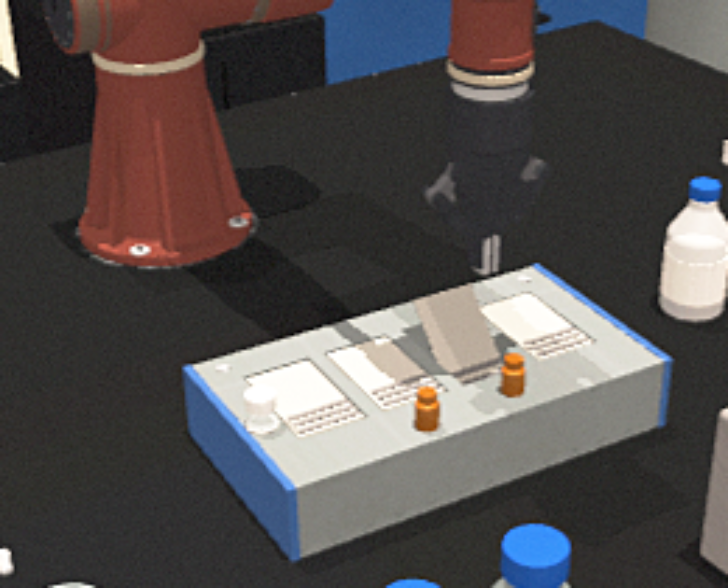

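View pics/w2.png

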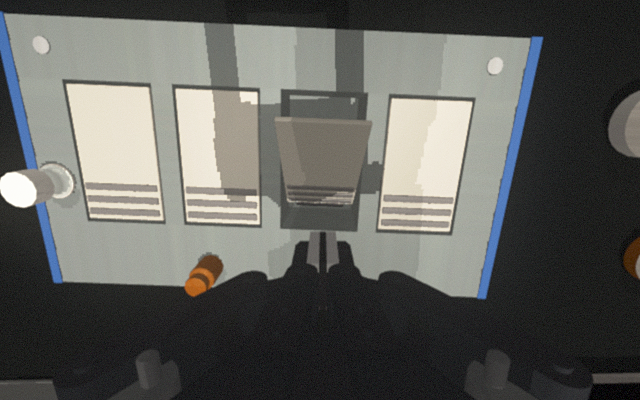

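send_rows(moves=[{"x": -25, "y": 1, "z": 4, "rx": 0, "ry": 0, "rz": 0, "grip": 0}, {"x": -30, "y": 1, "z": 0, "rx": 0, "ry": 0, "rz": 0, "grip": 0}, {"x": -28, "y": 1, "z": 0, "rx": 0, "ry": 0, "rz": 0, "grip": 0}, {"x": -16, "y": 1, "z": 0, "rx": 0, "ry": 0, "rz": 0, "grip": 0}, {"x": -4, "y": 1, "z": 0, "rx": 0, "ry": 0, "rz": 0, "grip": 0}, {"x": 0, "y": 0, "z": 0, "rx": 0, "ry": 0, "rz": 0, "grip": 0}])

```text
t: 4.97
tcp_pos: [0.4551, 0.0619, 0.1845]
ee_rot: [-0.004, 0.717, 0.697, -0.005]
wrist_force: [-0.1, -0.4, -0.8]
width: -0.001
```

send_rows(moves=[{"x": 0, "y": 0, "z": -20, "rx": 0, "ry": 0, "rz": 0, "grip": 0}, {"x": 0, "y": 0, "z": -24, "rx": 0, "ry": 0, "rz": 0, "grip": 0}, {"x": 0, "y": 0, "z": -16, "rx": 0, "ry": 0, "rz": 0, "grip": 0}, {"x": 0, "y": 0, "z": -8, "rx": 0, "ry": 0, "rz": 0, "grip": 0}, {"x": 0, "y": 0, "z": 0, "rx": 0, "ry": 0, "rz": 0, "grip": 0}])

```text
t: 5.38
tcp_pos: [0.4584, 0.0617, 0.1124]
ee_rot: [-0.003, 0.717, 0.697, -0.004]
wrist_force: [0.1, 0.8, -1.0]
width: -0.002
```

send_rows(moves=[{"x": 10, "y": 0, "z": 0, "rx": 0, "ry": 0, "rz": 0, "grip": 0}, {"x": 10, "y": -1, "z": 0, "rx": 0, "ry": 0, "rz": 0, "grip": 0}, {"x": 6, "y": 0, "z": 0, "rx": 0, "ry": 0, "rz": 0, "grip": 0}, {"x": 5, "y": -1, "z": 1, "rx": 0, "ry": 0, "rz": 0, "grip": 0}])

```text
t: 5.72
tcp_pos: [0.4913, 0.0595, 0.1126]
ee_rot: [-0.004, 0.717, 0.697, -0.005]
wrist_force: [-1.2, 0.3, 0.8]
width: 0.0
```

send_rows(moves=[{"x": 5, "y": 0, "z": 2, "rx": 0, "ry": 0, "rz": 0, "grip": 0}, {"x": 5, "y": -1, "z": 2, "rx": 0, "ry": 0, "rz": 0, "grip": 0}])

```text
t: 5.88
tcp_pos: [0.503, 0.0584, 0.1176]
ee_rot: [-0.004, 0.717, 0.697, -0.005]
wrist_force: [-0.2, 1.2, 0.9]
width: -0.001
```

send_rows(moves=[{"x": 5, "y": 0, "z": 2, "rx": 0, "ry": 0, "rz": 0, "grip": 0}, {"x": 5, "y": 0, "z": 2, "rx": 0, "ry": 0, "rz": 0, "grip": 0}])

```text
t: 6.05
tcp_pos: [0.5147, 0.0581, 0.1228]
ee_rot: [-0.004, 0.717, 0.697, -0.004]
wrist_force: [0.1, -0.2, -0.2]
width: -0.001
```

send_rows(moves=[{"x": 4, "y": 0, "z": 0, "rx": 0, "ry": 0, "rz": 0, "grip": 0}])

```text
t: 6.13
tcp_pos: [0.5199, 0.058, 0.1238]
ee_rot: [-0.003, 0.717, 0.697, -0.004]
wrist_force: [-4.3, 0.4, 0.5]
width: -0.001
```

send_rows(moves=[{"x": 3, "y": 0, "z": 0, "rx": 0, "ry": 0, "rz": 0, "grip": 0}])

```text
t: 6.22
tcp_pos: [0.5202, 0.0581, 0.1235]
ee_rot: [-0.006, 0.717, 0.697, -0.007]
wrist_force: [-14.8, -0.5, 7.9]
width: -0.004
```

send_rows(moves=[{"x": 3, "y": 0, "z": 0, "rx": 0, "ry": 0, "rz": 0, "grip": 0}])

```text
t: 6.3
tcp_pos: [0.5198, 0.0582, 0.1228]
ee_rot: [-0.01, 0.717, 0.697, -0.01]
wrist_force: [-8.6, -0.7, 4.8]
width: -0.004
```

```bash
python3 - <<'E'
from station import *
from h import *
s=get_state();print(s['t'],s['tcp_pos'],s['ee_rot'],s['wrist_force'])
f=cams.grab_frame('scene');cv2.imwrite('pics/s3.png',cv2.resize(f['image'][70:280,170:430,::-1],None,fx=2.8,fy=2.8))
E
```

```text
6.3 [0.51983865 0.05815347 0.12283308] [-0.00955772  0.71684065  0.69709287 -0.01047196] [-8.59331454 -0.74519316  4.76599497]
```

View pics/s3.png

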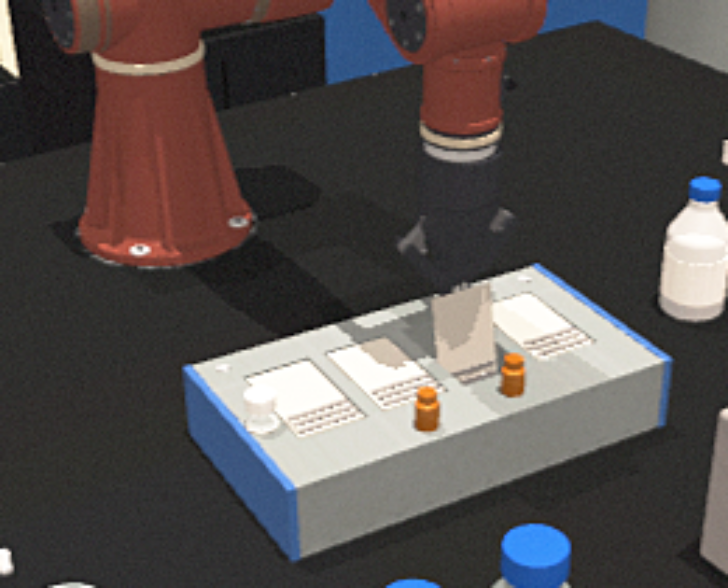

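send_rows(moves=[{"x": -6, "y": 0, "z": 0, "rx": 0, "ry": 0, "rz": 0, "grip": 0}, {"x": -14, "y": 1, "z": 0, "rx": 0, "ry": 0, "rz": 0, "grip": 0}, {"x": -20, "y": 1, "z": 0, "rx": 0, "ry": 0, "rz": 0, "grip": 0}, {"x": -15, "y": 0, "z": 5, "rx": 0, "ry": 0, "rz": 0, "grip": 0}, {"x": 0, "y": 0, "z": 25, "rx": 0, "ry": 0, "rz": 0, "grip": 0}, {"x": 0, "y": 0, "z": 35, "rx": 0, "ry": 0, "rz": 0, "grip": 0}, {"x": -10, "y": 0, "z": 35, "rx": 0, "ry": 0, "rz": 0, "grip": 0}, {"x": -15, "y": 0, "z": 25, "rx": 0, "ry": 0, "rz": 0, "grip": 0}, {"x": 0, "y": 0, "z": 0, "rx": 0, "ry": 0, "rz": 0, "grip": 0}])

```text
t: 7.1
tcp_pos: [0.4335, 0.0605, 0.2496]
ee_rot: [-0.011, 0.717, 0.697, -0.011]
wrist_force: [0.5, -0.1, 0.3]
width: -0.0
```

```bash
python3 - <<'E'
from station import *
from h import *
s=get_state();print(s['t'],s['tcp_pos'],s['ee_rot'],s['wrist_force'])
f=cams.grab_frame('scene');cv2.imwrite('pics/s4.png',cv2.resize(f['image'][70:280,170:430,::-1],None,fx=2.8,fy=2.8))
W=world(f)
m=(W[...,2]>.08)&(W[...,2]<.15)&(W[...,0]>.48)&(W[...,0]<.57)&(W[...,1]>.02)&(W[...,1]<.1)&(f['depth']>0)
q=W[m]*1000;th=-.0691;t=np.array([541.07,14.7])
R=np.array([[np.cos(th),-np.sin(th)],[np.sin(th),np.cos(th)]]);l=(q[:,:2]-t)@R
print(len(q),q[:,2].max())
for a in range(80,145,8):
    g=(q[:,2]>=a)&(q[:,2]<a+8)
    if g.any(): print(a,g.sum(),np.median(l[g,0]).round(1))
f=cams.grab_frame('wrist');cv2.imwrite('pics/w4.png',f['image'][:,:,::-1])
E
```

```text
7.1 [0.43348847 0.06054572 0.24963856] [-0.01058613  0.71671342  0.69719662 -0.01125536] [ 0.46711986 -0.13074564  0.26798026]
444 137.85022528366454
80 63 -0.4
88 56 -2.6
96 67 -4.0
104 56 -4.8
112 65 -6.4
120 59 -7.6
128 66 -9.6
136 12 -9.7
```

View pics/s4.png

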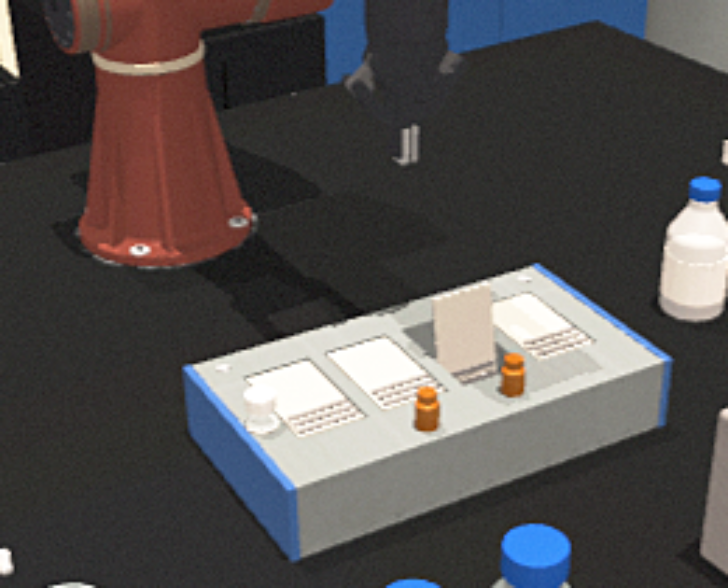

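View pics/w4.png

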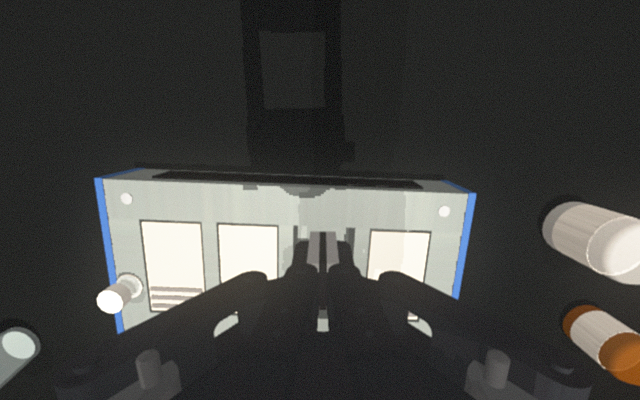

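```bash
python3 -c "
from station import bot
print(bot.job_done())"
```

```text
the job is handed in; nothing more can be done
None
```

Cover 2 had the empty bay. It now stands fully open, and the job was handed in at about 7.2 s of robot time.

- **Finding it:** with the gripper shut, I pressed the ribs of cover 1, which held firm at about 19 N. The ribs of cover 2 sank about 16 mm at only 1–2 N. I did not press covers 3 and 4, since the tipping one was already found.
- **Opening it:** I pushed the raised front edge of cover 2 to the rear and up, until it met its stop at about 15 N. Then I backed the hand off and lifted it clear.
- **Last checks:** depth points on cover 2 gave an angle of about 1.38 rad, against the 1.4 stop, with its top edge at about 138 mm. The wrist force was back to about zero. In the scene picture the other three covers were shut, and both vials and the jar stood where they had been.
- **Not measured:** I checked the vials, jar and shut covers only by eye in the picture. The last close-up pictures showed the left-hand bottles standing, but not all of the beaker or wrench. The arm did not touch any of these.

No check failed or disagreed. My first move call was refused for its format before anything moved, so I resent it with every field filled in.

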